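# Load a vial carrier into lane three of an analyser's loading tray

## Task

Count off the lanes of the loading tray from its yellow end with a fingertip: touch the yellow end wall, then the first divider, then the second one; just beyond each touch lies lane one, two and three, empty or full. Then slide the orange vial carrier across the tray's front shelf and push it, nose first, into that third lane until it is fully home against the rear stop. Only push it, never pick it up or tip it over, and leave the other three carriers and the bottle where they stand.

Things in the scene. Friction and masses are not known exactly. Their poses are not given: they have to be found in the camera images.
- tray: Fixed, rigid grey tray, six lanes open in front and above. Floor surface 6 mm above the bench; y = -173 to +173, x = -130 to +93 mm. Origin at bench height, mid-way along the line of the dividers' front ends; +x points into the lanes, +y to the robot's left. x = -130 to 0 is the open, borderless front shelf. Lanes are 50 mm wide, centred at y = +140, +84, +28, -28, -84, -140 mm.
- rear_stop (a point): Middle of the face of the tray's rigid rear stop wall, 85 mm behind the dividers' front ends, 28 mm above the bench (wall top 50 mm). It closes the far end of all lanes. A carrier fully home has its nose against it: its origin is then 35 mm past the dividers' front ends, and its tab end sticks 15 mm out of the lane.
- end_yellow: Yellow end wall of the tray, where the count starts; it may be at the tray's left (+y) or right (-y) end, its centre line at y = +169 or -169 mm of the tray. Fixed, 8 mm thick, 48 mm high above the bench, from 1 to 93 mm along its own x, which is parallel to the tray's; the origin is at bench height, on the line of the dividers' front ends.
- end_grey: Dark grey end wall, the same shape, at the other end of the tray.
- div1: Fixed white divider 1 of 5 from the robot's left (+y), between lanes 1 and 2 from that side: 6 mm thick, 85 mm long, rounded top 48 mm above the bench. Origin at the foot of its front end, 6 mm above the bench; it runs along +x from there. Centre line at y = 112 mm of the tray.
- div2: Fixed white divider 2 of 5 from the robot's left (+y), between lanes 2 and 3 from that side: 6 mm thick, 85 mm long, rounded top 48 mm above the bench. Origin at the foot of its front end, 6 mm above the bench; it runs along +x from there. Centre line at y = 56 mm of the tray.
- div3: Fixed white divider 3 of 5 from the robot's left (+y), between lanes 3 and 4 from that side: 6 mm thick, 85 mm long, rounded top 48 mm above the bench. Origin at the foot of its front end, 6 mm above the bench; it runs along +x from there. Centre line at y = 0 mm of the tray.
- div4: Fixed white divider 4 of 5 from the robot's left (+y), between lanes 4 and 5 from that side: 6 mm thick, 85 mm long, rounded top 48 mm above the bench. Origin at the foot of its front end, 6 mm above the bench; it runs along +x from there. Centre line at y = -56 mm of the tray.
- div5: Fixed white divider 5 of 5 from the robot's left (+y), between lanes 5 and 6 from that side: 6 mm thick, 85 mm long, rounded top 48 mm above the bench. Origin at the foot of its front end, 6 mm above the bench; it runs along +x from there. Centre line at y = -112 mm of the tray.
- orange: The orange vial carrier to be loaded (magenta caps), loose, 0.15 to 0.31 kg, on the front shelf near its left or right end, nose roughly to the lanes. 100 x 44 mm, body 34 mm high, three fixed vials up to 54 mm. Origin under the middle of its length, at the underside; +x to its nose (x = +50 mm, corners rounded 10 mm). Straight sides from x = -35 to +40 mm. Slides with a push of up to 4 N.
- orange_tab (a point): Middle of the end face of the orange carrier's grip tab, the place to push it from: 50 mm behind its origin, 15 mm above its underside. The tab is 30 mm wide, 30 mm high, 15 mm long.
- blue: Blue carrier of the same shape (white caps), loose, waiting on the front shelf at the opposite side; to be left alone.
- green: Green carrier of the same shape (white caps), loose, already home in the leftmost lane or in the fifth lane from the left; to be left alone.
- white: White carrier of the same shape (blue caps), loose, already home in the other of those two lanes; to be left alone.
- bottle: Clear capped bottle with paper label, loose, 62 mm across, 125 mm high, standing on the bench to the left of the tray; to be left alone. Origin at the middle of its underside.
Not all that is in view belongs to the job. Of the things that look like the end_yellow, take the one that is nearest to the robot's base at the start.

How it is judged:
By the outcome, as a careful person would: the job done as asked, in the order asked, and still so for the second after the job is handed in, with the robot touching nothing.
It also fails if it takes over 56 s, if anything falls off the work surface, if the arm or the gripper's body presses on something with over 40 N, if the wrist force passes 120 N, or if a joint passes its speed limit or range.

## Robot

A 6-joint arm with a two-finger parallel gripper is mounted at the origin on the work surface. World frame = base frame: x ahead of the robot, y to its left, z up, the work surface at z = 0. Lengths are in m, angles in rad, forces in N, time in s.
With the tool pointing down it reaches from about 0.4 to 0.825 m from the base axis. Payload 7 kg.
Tool frame: the origin (TCP) lies midway between the tips of the shut fingers; the grasp point (between the pads) lies 19 mm behind it; x points along the fingers, y is the direction in which the jaws open and shut, and the axes are right-handed (so a half turn about x gives the same grasp; the last joint's range is limited). The gripper opens to 85 mm and grips with 20 to 120 N. Pads are 22 mm wide; open, the fingers measure 114 mm over their backs; the gripper's body (76 mm by 85 mm) begins 54 mm behind the grasp point. The pads swing forward as they close: fully open they stand 13 mm farther back than shut.
Start: joints at [-0.854, 0.359, 0.012, 0, -1.224, -0.288], TCP at [0.281, -0.614, 0.231] pointing down, gripper open.
Joint ranges: [-3.07, 3.07], [-1.43, 2.12], [-1.02, 1.25], [-3.03, 1.67], [-3.05, -0], [-3.03, 3.03]. Speed limits (rad/s): [2.39, 2.39, 3.01, 3.14, 3.14, 3.14].

## Interface

Orientations are given as a unit quaternion [w, x, y, z].
In Python, from bench import env gives the robot as it stands. The module is installed in compiled form; this text tells all that it offers.
- The arm moves only by the shell command python3 -m crank 'ROWS' [OPENING]. ROWS is text: rows parted by semicolons, each of 6 numbers parted by spaces: the shift along the tool's x, y, z in units of 120 mm (1.0 is 120 mm), then the turn, a rotation vector about the tool's x, y, z in units of 60 degrees (1.0 is 60 degrees). In form: x y z ax ay az; .... A call has 1 to 5 rows; each row shifts and turns the commanded pose from where the row before left it, along the tool's axes as they then stand; what a row does not reach is not made up. A row lasts 1/10 s, in which the tool goes at most 50 mm and 8.59 degrees, less where a joint would pass 70% of its speed; a pose out of reach is approached as far as the arm can. A call with a number of a shift or a turn outside -1 to 1 is refused whole. A call with a gripper value outside its range is refused whole. OPENING is the finger opening in mm, from 0 to 85.4, set as the call begins (- or left out, the last holds). The fingers move at their own pace and stop on an object; the grip force is fixed at half the most. Time passes only in rows, so rows that do not move let the fingers close. It gives the time, the measured TCP pose, the force and the opening at its end, in the units of the state.
- env.get_state(): the state, without advancing time (a new reading comes with each control period).
- env.grab_frame(name): name is "side" or "top" or "wrist"; returns the picture (400x640x3 uint8, blue, green, red); there is no depth.
- env.camera_model(name): a dict with "mtx" (3x3 intrinsics, pixels), "R" (3x3) and "t" (3): a world point X has camera coordinates R X + t. Camera axes: x right, y down, z forward; pixel columns grow to the right and rows downward; lengths in m; the calibration is good to about 2 mm. A picture is of the moment at which its call begins: read the wrist's pose just before it. camera_model takes no time and is no camera call; for the wrist camera it gives the pose at the moment of the call.
- env.close_job(): hands the job in, once; it reports no verdict.
The state is a dict: "time": time; "joint_pos": joint angles; "joint_velocities": joint speeds; "tau": joint torques, N m; "tcp_pos": TCP position; "ee_rot": TCP orientation; "ft_force": force on the tool from outside, world axes, zero at the start; "moment": the same for the moment, N m; "width": finger opening in m.
Only numpy, scipy, OpenCV 4.12 (cv2) and the standard library are available. Lean on these libraries where they do the work, as an engineer would, in place of code of your own. Each camera call takes 0.05 s, during which the arm holds its last target.

## Working session

There is one attempt and no reset: what is moved stays moved. The work goes in short steps, Python scripts to look and compute and a shell command to move; the robot and the scene stay as the last step left them, time stands still between calls to the robot, and variables do not carry over. Pictures are saved under pics/ and viewed, and the job is handed in when it is done.

```bash
mkdir -p pics; python3 - <<'E'
from bench import env
import cv2
print(env.get_state())
for n in("side","top","wrist"):
    m=env.camera_model(n); print(n,m)
    cv2.imwrite(f"pics/{n}0.png",env.grab_frame(n))
E
```

```text
{'time': 0.0, 'joint_pos': array([-8.53939884e-01,  3.59367571e-01,  1.10499517e-02, -3.26251959e-04,
       -1.22410357e+00, -2.88079718e-01]), 'joint_velocities': array([-3.77290865e-04, -1.30343666e-03,  4.59953311e-05, -1.22429355e-03,
       -2.23942620e-04,  1.08048827e-03]), 'tau': array([-2.75736429e-04, -5.83315516e+01,  2.93419737e+01,  6.93678349e+00,
       -6.04211935e-03, -6.43691010e-05]), 'tcp_pos': array([ 0.28038949, -0.61347479,  0.23037661]), 'ee_rot': array([ 0.69074528, -0.14984272,  0.69110851,  0.15095411]), 'ft_force': array([-0.57733537,  0.11279472, -0.24848055]), 'moment': array([-0.00043794,  0.01398512, -0.03164864]), 'width': 0.0853897912432772}
side {'mtx': array([[421.25109615,   0.        , 323.36883425],
       [  0.        , 421.25109615, 201.39964586],
       [  0.        ,   0.        ,   1.        ]]), 'R': array([[-0.68879062, -0.7248459 , -0.01288042],
       [-0.35996768,  0.35737632, -0.86180359],
       [ 0.62927796, -0.5889657 , -0.50707855]]), 't': array([0.51601786, 0.18280216, 0.76942453])}
top {'mtx': array([[502.8572292 ,   0.        , 314.82042935],
       [  0.        , 502.8572292 , 207.67377957],
       [  0.        ,   0.        ,   1.        ]]), 'R': array([[ 7.90518422e-03, -9.99968595e-01, -5.63014131e-04],
       [-9.89312644e-01, -7.73896449e-03, -1.45604263e-01],
       [ 1.45595333e-01,  1.70802552e-03, -9.89342752e-01]]), 't': array([0.17984705, 0.55257279, 1.15707604])}
wrist {'mtx': array([[335.86492993,   0.        , 320.10290659],
       [  0.        , 335.86492993, 196.37668059],
       [  0.        ,   0.        ,   1.        ]]), 'R': array([[-0.4150754 ,  0.90978587,  0.00144148],
       [ 0.87023376,  0.39656728,  0.29228001],
       [ 0.26534058,  0.12257267, -0.9563317 ]]), 't': array([ 0.67537385, -0.03838696,  0.3805838 ])}
```

View pics/top0.png

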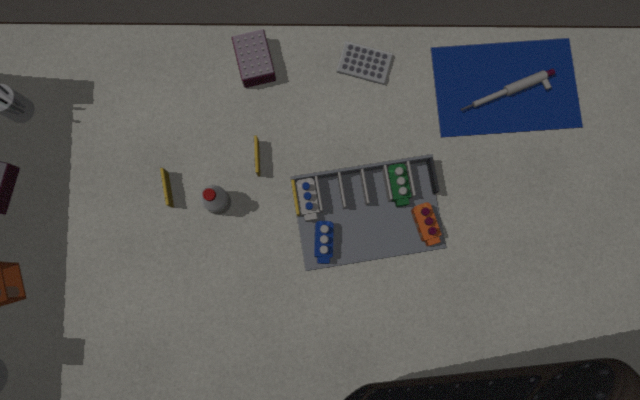

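View pics/side0.png

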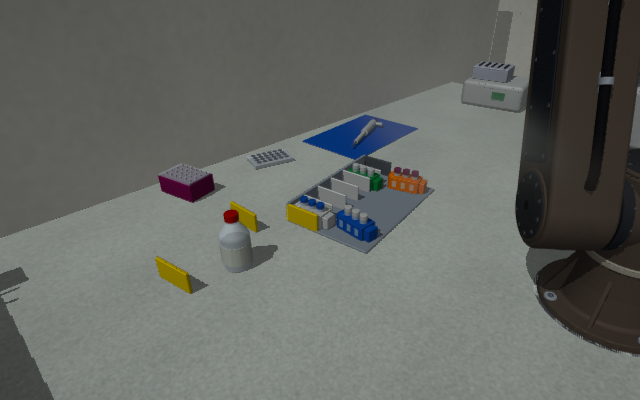

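View pics/wrist0.png

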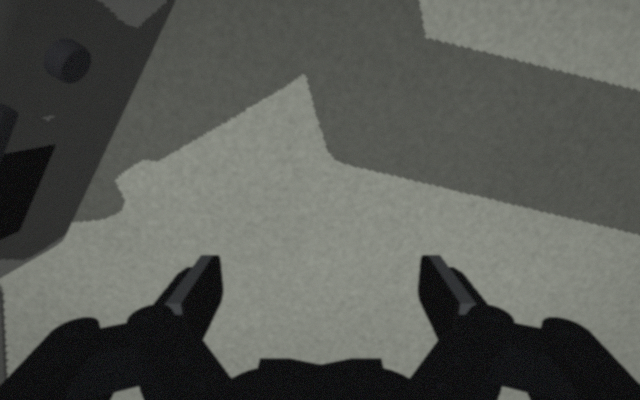

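```bash
python3 - <<'E'
import cv2
a=cv2.imread("pics/top0.png")[145:280,280:450]
cv2.imwrite("pics/top0c.png",cv2.resize(a,None,fx=4.4,fy=4.4,interpolation=cv2.INTER_CUBIC))
a=cv2.imread("pics/side0.png")[145:260,280:440]
cv2.imwrite("pics/side0c.png",cv2.resize(a,None,fx=5,fy=5,interpolation=cv2.INTER_CUBIC))
E
```

```text
(no output)
```

View pics/top0c.png

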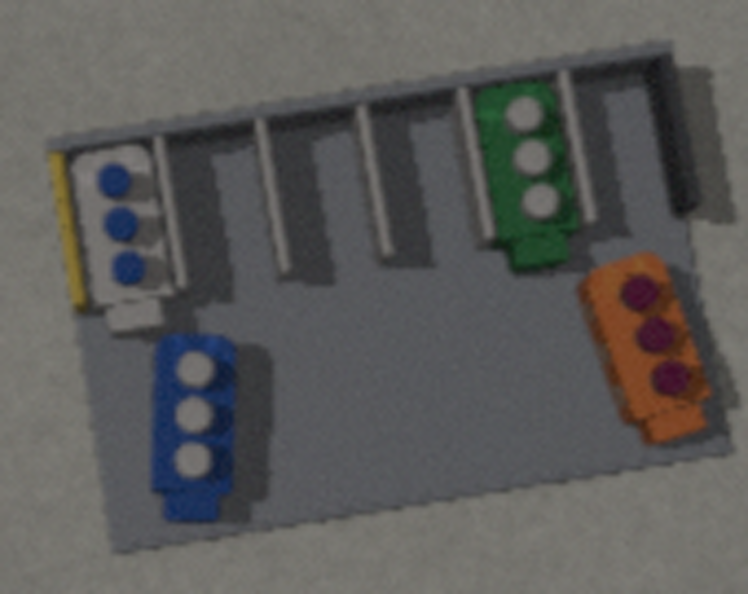

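View pics/side0c.png

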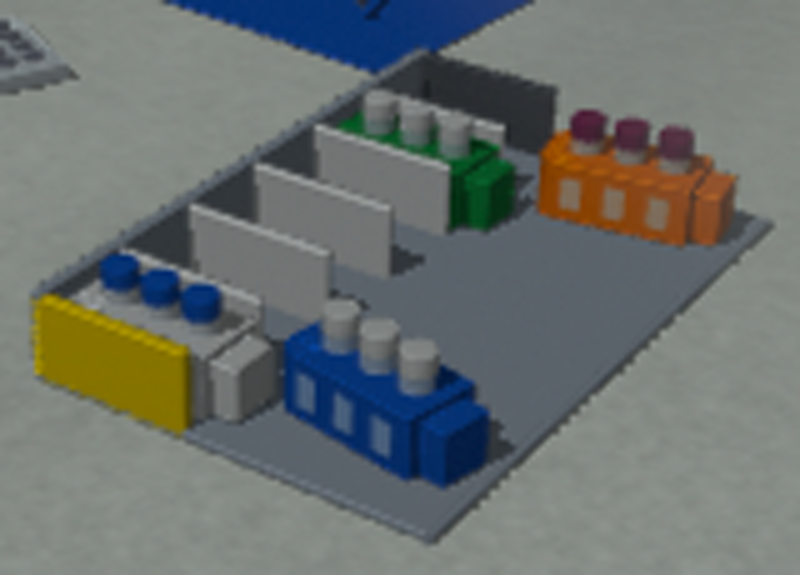

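```bash
cat > h.py <<'E'
import numpy as np, json
from scipy.optimize import least_squares
from bench import env
def proj(n,X):
    m=env.camera_model(n); c=np.atleast_2d(X)@m["R"].T+m["t"]; p=c@m["mtx"].T
    return p[:,:2]/p[:,2:]
def ray(n,px,z):
    m=env.camera_model(n); d=m["R"].T@np.linalg.solve(m["mtx"],[px[0],px[1],1]); o=-m["R"].T@m["t"]
    return o+d*(z-o[2])/d[2]
def T(p,X):
    X=np.atleast_2d(X)*1.; c,s=np.cos(p[2]),np.sin(p[2])
    return np.c_[p[0]+c*X[:,0]-s*X[:,1],p[1]+s*X[:,0]+c*X[:,1],X[:,2]]
def Ti(p,X):
    X=np.atleast_2d(X)*1.; c,s=np.cos(p[2]),np.sin(p[2]);a=X[:,0]-p[0];b=X[:,1]-p[1]
    return np.c_[c*a+s*b,-s*a+c*b,X[:,2]]
E
python3 - <<'E'
from h import *
tp=np.array([(115,552),(732,452),(180,287),(285,270),(387,254),(488,241),(588,221),(80,308),(57,153)])/4.4+[280,145]
tX=np.array([(-130,173,6),(-130,-173,6)]+[(0,y,47) for y in(112,56,0,-56,-112)]+[(1,169,48),(93,169,48)])/1000
sp=np.array([(187,350),(432,540),(772,222)])/5+[280,145]
sX=np.array([(1,173,48),(-130,173,6),(-130,-173,6)])/1000
f=lambda p:np.r_[(proj("top",T(p,tX))-tp).ravel(),(proj("side",T(p,sX))-sp).ravel()]
r=least_squares(f,[.7,-.1,-.1],loss='soft_l1');print(r.x,np.round(f(r.x).reshape(-1,2),1).tolist());P=r.x
for nm,c in dict(white=[(114,181),(121,224),(128,268)],green=[(525,113),(533,157),(543,201)],orange=[(641,292),(655,334),(671,378)],blue=[(196,370),(195,413),(192,460)]).items():
    w=np.array([ray("top",np.array(q)/4.4+[280,145],.060) for q in c])
    print(nm,np.round(Ti(P,w)[:,:2]*1000,1).tolist(), np.round(w[1]*1000,1),"yaw",np.degrees(np.arctan2(*(w[0]-w[2])[1::-1])))
np.save("P.npy",P)
E
```

```text
[0.56043062 0.05750916 0.17526964] [[-0.5, 0.4], [0.1, -0.8], [0.8, 1.4], [0.2, 1.3], [0.3, 1.1], [0.6, 0.2], [1.0, 0.8], [-0.3, 0.1], [-1.3, -2.3], [-1.1, 0.5], [-0.8, -1.8], [-1.6, -1.8]]
white [[64.2, 139.0], [40.5, 139.1], [16.5, 139.4]] [576.1 201.6  60. ] yaw 9.586799799405627
green [[64.1, -85.2], [39.7, -84.8], [15.2, -85.5]] [614.3 -19.1  60. ] yaw 10.417382288988968
orange [[-41.7, -127.5], [-65.0, -130.3], [-89.4, -134.0]] [519.1 -82.1  60. ] yaw 17.851061496327862
blue [[-43.3, 112.9], [-65.7, 117.3], [-89.9, 123.0]] [475.3 161.5  60. ] yaw -2.2415248858464945
```

```bash
cat >> h.py <<'E'
from scipy.spatial.transform import Rotation as Ro
P=np.load("P.npy")
def R_():
    s=env.get_state(); q=s["ee_rot"]; return Ro.from_quat([q[1],q[2],q[3],q[0]]),s
def plan(tx,ty,z,jaw):
    """target: tray mm, world z mm; jaw axis angle rel tray x, deg. Turn first, then shift (in turned axes)"""
    r,s=R_(); M=r.as_matrix()
    best=None
    for k in(0,180):
        a=P[2]+np.radians(jaw+k); y=np.array([np.cos(a),np.sin(a),0]); x=np.array([0,0,-1.])
        D=np.c_[x,y,np.cross(x,y)]; rv=(r.inv()*Ro.from_matrix(D)).as_rotvec()
        d=np.r_[T(P,[tx/1e3,ty/1e3,0])[0,:2],z/1e3]-s["tcp_pos"]
        print("turn60",np.round(rv/np.radians(60),3),"-> shift120",np.round(D.T@d/.12,3))
    print("shift120 in present axes",np.round(M.T@d/.12,3))
def st():
    r,s=R_(); t=Ti(P,s["tcp_pos"])[0]*1e3; M=r.as_matrix()
    print("t%.2f tray"%s["time"],np.round(t,1),"z-down",np.round(M[:,0],3),"jaw°rel",round(np.degrees(np.arctan2(M[1,1],M[0,1])-P[2]),1),"F",np.round(s["ft_force"],1),"w",round(s["width"]*1e3,1),"j",np.round(s["joint_pos"],2))
E
python3 -c "
from h import *
st(); plan(45,169,150,0); plan(45,169,150,90)"
```

```text
t0.15 tray [-392.7 -612.   230.6] z-down [-0.001  0.001 -1.   ] jaw°rel 104.5 F [ 0.3 -0.2 -0.2] w 85.1 j [-0.85  0.36  0.01 -0.   -1.22 -0.29]
turn60 [ 1.742e+00 -1.000e-03 -1.000e-03] -> shift120 [ 0.671  3.647 -6.508]
turn60 [-1.258e+00  1.000e-03 -1.000e-03] -> shift120 [ 0.671 -3.647  6.508]
shift120 in present axes [0.677 5.385 5.163]
turn60 [ 0.242 -0.    -0.001] -> shift120 [0.671 6.508 3.647]
turn60 [-2.758e+00  2.000e-03 -0.000e+00] -> shift120 [ 0.671 -6.508 -3.647]
shift120 in present axes [0.677 5.385 5.163]
```

```bash
python3 -m crank '0 0.28 0.26 0.121 0 0; 0 0.28 0.26 0.121 0 0; 0 0.35 0.2 0 0 0; 0 0.35 0.2 0 0 0; 0 0.35 0.2 0 0 0' 0; python3 -m crank '0 0.35 0.2 0 0 0; 0 0.35 0.2 0 0 0; 0 0.35 0.2 0 0 0; 0 0.35 0.2 0 0 0; 0 0.35 0.2 0 0 0'; python3 -c "
from h import *
st(); plan(45,169,150,90)"
```

```text
time: 0.65
tcp_pos: [0.3639, -0.3906, 0.231]
ee_rot: [0.704, -0.062, 0.704, 0.062]
ft_force: [1.3, 0.1, 0.3]
width: 0.0121
time: 1.15
tcp_pos: [0.4454, -0.1627, 0.2315]
ee_rot: [0.705, -0.062, 0.704, 0.062]
ft_force: [1.7, 0.3, -0.4]
width: 0.0001
t1.15 tray [-151.7 -196.8  231.5] z-down [ 0.001  0.    -1.   ] jaw°rel 90.0 F [ 1.7  0.3 -0.4] w 0.1 j [ 0.07  0.02 -0.41 -0.   -1.14 -1.46]
turn60 [ 0.     0.001 -0.   ] -> shift120 [0.679 3.048 1.639]
turn60 [-3.e+00  0.e+00  1.e-03] -> shift120 [ 0.679 -3.048 -1.639]
shift120 in present axes [0.68  3.048 1.639]
```

```bash
python3 -m crank '0 0.36 0.19 0 0 0; 0 0.36 0.19 0 0 0; 0 0.36 0.19 0 0 0; 0 0.36 0.19 0 0 0; 0 0.36 0.19 0 0 0'; python3 -m crank '0.1 0.35 0.19 0 0 0; 0.15 0.33 0.19 0 0 0; 0.2 0.3 0.19 0 0 0; 0.23 0.26 0.12 0 0 0; 0 0 0 0 0 0'; python3 -c "
from h import *
import cv2
st(); plan(45,169,75,90)
cv2.imwrite('pics/w1.png',env.grab_frame('wrist'));cv2.imwrite('pics/t1.png',cv2.resize(env.grab_frame('top')[130:290,230:450],None,fx=3.5,fy=3.5,interpolation=2))"
```

```text
time: 1.65
tcp_pos: [0.5199, 0.07, 0.2315]
ee_rot: [0.704, -0.062, 0.704, 0.062]
ft_force: [0.6, -0.8, 0.5]
width: -0.0002
time: 2.15
tcp_pos: [0.5741, 0.2313, 0.1445]
ee_rot: [0.702, -0.064, 0.706, 0.062]
ft_force: [-1.3, -0.3, 0.0]
width: -0.0003
t2.15 tray [ 43.8 168.8 144.5] z-down [-0.006 -0.004 -1.   ] jaw°rel 90.1 F [-1.3 -0.3  0. ] w -0.3 j [ 0.7   0.34 -0.23 -0.   -1.01 -2.09]
turn60 [ 0.002 -0.006  0.002] -> shift120 [0.579 0.002 0.01 ]
turn60 [-2.998 -0.004 -0.009] -> shift120 [ 0.579 -0.002 -0.01 ]
shift120 in present axes [0.579 0.003 0.014]
```

View pics/w1.png

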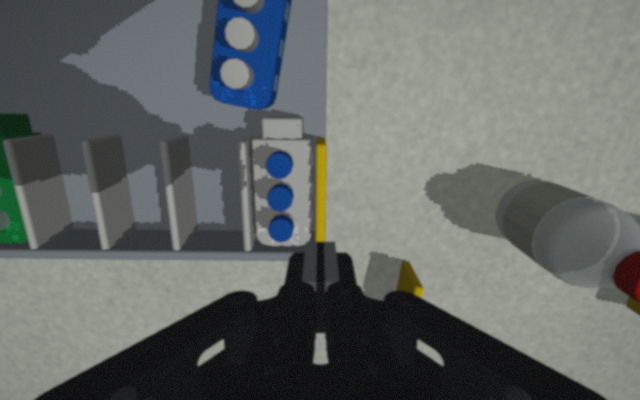

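View pics/t1.png

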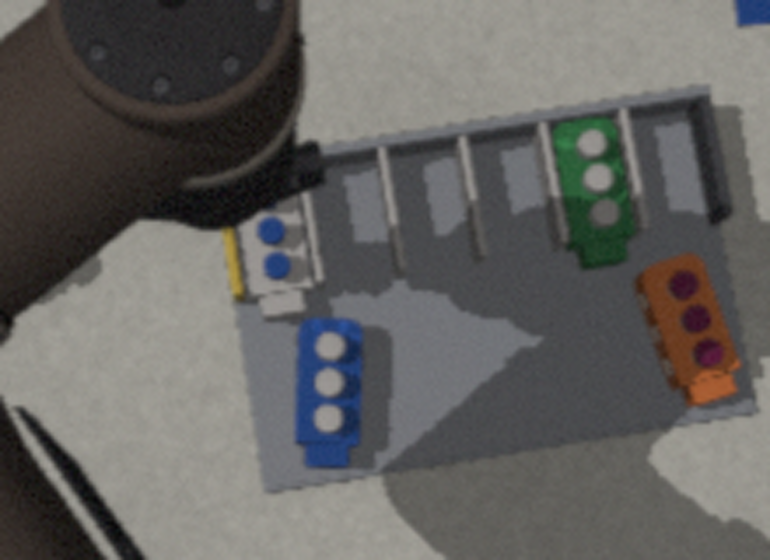

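```bash
python3 -m crank '0.3 0.035 0.01 0 0 0; 0.3 0 0 0 0 0; 0.12 0 0 0 0 0; 0 0 0 0 0 0; 0 0 0 0 0 0'; python3 -c "
from h import *
st()"; python3 -m crank '0.015 0 0 0 0 0';python3 -m crank '0.015 0 0 0 0 0'
```

```text
time: 2.75
tcp_pos: [0.5768, 0.2332, 0.065]
ee_rot: [0.705, -0.062, 0.704, 0.062]
ft_force: [-0.2, -0.3, 0.9]
width: -0.0001
t2.75 tray [ 46.7 170.2  65. ] z-down [ 0.002  0.001 -1.   ] jaw°rel 90.0 F [-0.2 -0.3  0.9] w -0.1 j [ 0.7   0.42 -0.31  0.   -0.84 -2.09]
time: 2.85
tcp_pos: [0.5772, 0.2339, 0.0639]
ee_rot: [0.706, -0.061, 0.703, 0.063]
ft_force: [0.4, 0.6, 0.4]
width: -0.0002
time: 2.95
tcp_pos: [0.5767, 0.2338, 0.0614]
ee_rot: [0.705, -0.061, 0.703, 0.062]
ft_force: [-0.2, -0.0, -0.8]
width: 0.0004
```

```bash
python3 -m crank '0.035 0.02 0 0 0 0; 0.03 0 0 0 0 0; 0 0 0 0 0 0'; for i in 1; do python3 -m crank '0.015 0 0 0 0 0';python3 -m crank '0.01 0 0 0 0 0';python3 -m crank '0.01 0 0 0 0 0';python3 -m crank '0.01 0 0 0 0 0'; done; python3 -c "
from h import *
st()"
```

```text
time: 3.25
tcp_pos: [0.575, 0.2355, 0.0513]
ee_rot: [0.704, -0.062, 0.705, 0.062]
ft_force: [0.5, -0.0, 0.1]
width: 0.0002
time: 3.35
tcp_pos: [0.5755, 0.2357, 0.0501]
ee_rot: [0.704, -0.062, 0.704, 0.062]
ft_force: [0.5, -0.6, 0.2]
width: 0.0001
time: 3.45
tcp_pos: [0.5754, 0.2356, 0.0487]
ee_rot: [0.704, -0.062, 0.704, 0.062]
ft_force: [0.3, -0.2, -0.6]
width: 0.0
time: 3.55
tcp_pos: [0.5755, 0.2356, 0.048]
ee_rot: [0.704, -0.062, 0.704, 0.062]
ft_force: [-5.2, 0.1, 13.5]
width: -0.0
time: 3.65
tcp_pos: [0.5755, 0.2356, 0.0479]
ee_rot: [0.705, -0.062, 0.704, 0.062]
ft_force: [-7.9, -1.6, 21.5]
width: 0.0002
t3.65 tray [ 45.9 172.7  47.9] z-down [ 0. -0. -1.] jaw°rel 90.0 F [-7.9 -1.6 21.5] w 0.2 j [ 0.7   0.44 -0.32  0.   -0.8  -2.1 ]
```

```bash
python3 -m crank '-0.35 0 0 0 0 0; -0.05 -0.15 0 0 0 0; 0 -0.24 0 0 0 0; 0 -0.14 0 0 0 0; 0 0 0 0 0 0';  python3 -c "
from h import *
st();plan(45,109,52,90)"
```

```text
time: 4.15
tcp_pos: [0.5866, 0.1709, 0.0945]
ee_rot: [0.704, -0.061, 0.705, 0.061]
ft_force: [-0.3, 0.9, -0.4]
width: -0.0
t4.15 tray [ 45.6 107.1  94.5] z-down [-0. -0. -1.] jaw°rel 89.9 F [-0.3  0.9 -0.4] w -0.0 j [ 0.6   0.37 -0.31 -0.   -0.89 -2.  ]
turn60 [-0.002 -0.     0.   ] -> shift120 [ 0.354  0.016 -0.005]
turn60 [2.998 0.    0.   ] -> shift120 [ 0.354 -0.016  0.005]
shift120 in present axes [ 0.354  0.016 -0.005]
```

```bash
python3 -m crank '0.2 0.016 0 0 0 0; 0.14 0 0 0 0 0; 0 0 0 0 0 0; 0 0 0 0 0 0'; python3 -m crank '0.01 0 0 0 0 0';python3 -m crank '0.01 0 0 0 0 0';python3 -m crank '0.01 0 0 0 0 0'
```

```text
time: 4.55
tcp_pos: [0.5862, 0.1751, 0.0536]
ee_rot: [0.704, -0.062, 0.705, 0.062]
ft_force: [0.3, -0.4, -0.1]
width: -0.0002
time: 4.65
tcp_pos: [0.5869, 0.1755, 0.0534]
ee_rot: [0.705, -0.062, 0.704, 0.062]
ft_force: [0.7, 0.6, -0.5]
width: 0.0
time: 4.75
tcp_pos: [0.5867, 0.1753, 0.0522]
ee_rot: [0.705, -0.062, 0.704, 0.062]
ft_force: [-0.4, 0.1, 0.2]
width: -0.0003
time: 4.85
tcp_pos: [0.5865, 0.1752, 0.0507]
ee_rot: [0.705, -0.062, 0.704, 0.062]
ft_force: [0.8, -0.1, 0.1]
width: -0.0001
```

```bash
python3 -m crank '0.01 0 0 0 0 0';python3 -m crank '0.01 0 0 0 0 0';python3 -m crank '0.01 0 0 0 0 0';python3 -m crank '0.005 0 0 0 0 0'
```

```text
time: 4.95
tcp_pos: [0.5863, 0.175, 0.0492]
ee_rot: [0.705, -0.062, 0.704, 0.062]
ft_force: [-0.5, 1.3, -0.1]
width: 0.0003
time: 5.05
tcp_pos: [0.5863, 0.1749, 0.0479]
ee_rot: [0.705, -0.062, 0.704, 0.062]
ft_force: [-2.5, 0.5, 9.5]
width: -0.0002
time: 5.15
tcp_pos: [0.5864, 0.175, 0.0477]
ee_rot: [0.705, -0.062, 0.704, 0.062]
ft_force: [-7.6, -0.8, 18.7]
width: -0.0002
time: 5.25
tcp_pos: [0.5864, 0.175, 0.0477]
ee_rot: [0.705, -0.062, 0.704, 0.062]
ft_force: [-7.9, 0.2, 19.2]
width: 0.0003
```

```bash
python3 -m crank '-0.22 0 0 0 0 0; 0 -0.15 0 0 0 0; 0 -0.2 0 0 0 0; 0 -0.11 0 0 0 0; 0 0 0 0 0 0';  python3 -m crank '0.12 0 0 0 0 0; 0.05 0 0 0 0 0;0 0 0 0 0 0'; python3 -c "
from h import *
st()"; python3 -m crank '0.01 0 0 0 0 0';python3 -m crank '0.01 0 0 0 0 0'
```

```text
time: 5.75
tcp_pos: [0.5958, 0.1188, 0.0721]
ee_rot: [0.704, -0.061, 0.705, 0.061]
ft_force: [-0.6, -0.1, -0.1]
width: -0.0
time: 6.05
tcp_pos: [0.5951, 0.1204, 0.0507]
ee_rot: [0.704, -0.062, 0.705, 0.062]
ft_force: [-0.8, -0.1, 0.1]
width: 0.0
t6.05 tray [45.1 55.9 50.7] z-down [-0.002 -0.001 -1.   ] jaw°rel 90.0 F [-0.8 -0.1  0.1] w 0.0 j [ 0.52  0.42 -0.35 -0.   -0.8  -1.92]
time: 6.15
tcp_pos: [0.5959, 0.1208, 0.0507]
ee_rot: [0.704, -0.062, 0.704, 0.062]
ft_force: [-0.4, 0.2, 0.3]
width: -0.0003
time: 6.25
tcp_pos: [0.5961, 0.1209, 0.0498]
ee_rot: [0.705, -0.062, 0.704, 0.062]
ft_force: [0.0, 0.3, 0.2]
width: 0.0002
```

```bash
python3 -m crank '0.01 0 0 0 0 0';python3 -m crank '0.01 0 0 0 0 0';python3 -m crank '0.008 0 0 0 0 0';python3 -m crank '0 0 0 0 0 0'
```

```text
time: 6.35
tcp_pos: [0.596, 0.1208, 0.0486]
ee_rot: [0.705, -0.062, 0.704, 0.062]
ft_force: [-0.6, 0.5, -0.2]
width: -0.0001
time: 6.45
tcp_pos: [0.5961, 0.1207, 0.0478]
ee_rot: [0.705, -0.062, 0.704, 0.062]
ft_force: [-4.3, 0.0, 13.8]
width: 0.0002
time: 6.55
tcp_pos: [0.5961, 0.1207, 0.0477]
ee_rot: [0.705, -0.062, 0.704, 0.062]
ft_force: [-6.2, 0.2, 20.0]
width: 0.0002
time: 6.65
tcp_pos: [0.5961, 0.1207, 0.0478]
ee_rot: [0.705, -0.062, 0.704, 0.062]
ft_force: [-5.0, -0.1, 12.6]
width: 0.0
```

```bash
python3 -m crank '-0.35 0 0 0 0 0; -0.4 0 0 0 0 0; 0 -0.2 -0.1 0 0 0; 0 -0.34 -0.16 0 0 0; 0 -0.34 -0.16 0 0 0';  python3 -m crank '0 -0.34 -0.16 0 0 0;0 -0.34 -0.16 0 0 0;0 -0.34 -0.16 0 0 0; 0 0 0 -0.136 0 0; 0 0 0 -0.136 0 0' 40;  python3 -m crank '0 0 0 -0.136 0 0; 0 0 0 -0.136 0 0; 0 0 0 -0.136 0 0; 0 0 0 -0.136 0 0; 0 0 0 -0.136 0 0';python3 -m crank '0 0 0 -0.136 0 0; 0 0 0 -0.136 0 0; 0 0 0 -0.136 0 0; 0 0 0 -0.136 0 0; 0 0 0 0 0 0'; python3 -c "
from h import *
import cv2
st();plan(-70,-195,60,0)
cv2.imwrite('pics/w2.png',env.grab_frame('wrist'));cv2.imwrite('pics/t2.png',cv2.resize(env.grab_frame('top')[130:290,230:450],None,fx=3.5,fy=3.5,interpolation=2))"
```

```text
time: 7.15
tcp_pos: [0.5643, 0.0072, 0.1367]
ee_rot: [0.705, -0.062, 0.704, 0.063]
ft_force: [0.6, -0.5, -0.5]
width: 0.0
time: 7.65
tcp_pos: [0.5287, -0.1244, 0.1364]
ee_rot: [0.688, -0.162, 0.688, 0.162]
ft_force: [-0.5, 0.5, 1.4]
width: 0.0399
time: 8.15
tcp_pos: [0.5292, -0.1228, 0.1363]
ee_rot: [0.588, -0.393, 0.588, 0.393]
ft_force: [0.1, 1.0, -0.2]
width: 0.0397
time: 8.65
tcp_pos: [0.5292, -0.1228, 0.1363]
ee_rot: [-0.455, 0.541, -0.455, -0.541]
ft_force: [-0.2, 0.1, 0.2]
width: 0.0404
t8.65 tray [ -62.2 -172.1  136.3] z-down [ 0.  0. -1.] jaw°rel -180.1 F [-0.2  0.1  0.2] w 40.4 j [ 0.13  0.23 -0.41 -0.   -0.93  0.04]
turn60 [ 2.998  0.    -0.   ] -> shift120 [ 0.636 -0.065  0.191]
turn60 [-0.002  0.     0.   ] -> shift120 [ 0.636  0.065 -0.191]
shift120 in present axes [ 0.636  0.065 -0.191]
```

View pics/w2.png

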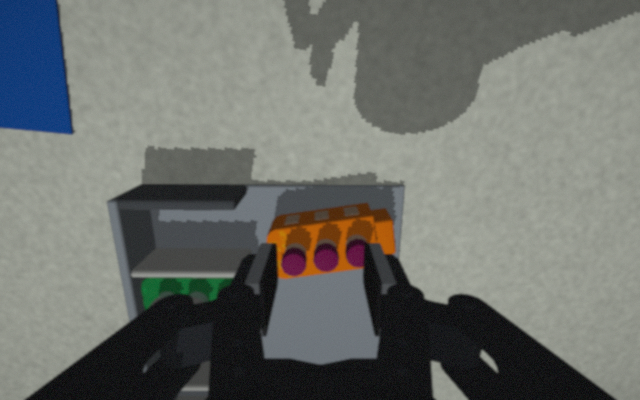

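View pics/t2.png

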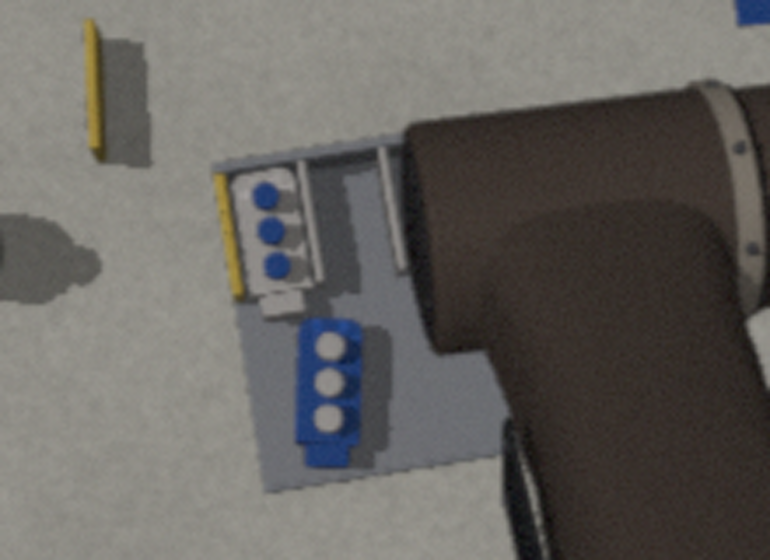

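```bash
python3 -m crank '0 0.065 -0.24 0 0 0; 0.3 0 0 0 0 0;0.35 0 0 0 0 0;0 0 0 0 0 0;0 0 0 0 0 0'; python3 -c "
from h import *
st();plan(-70,-200,14,180)
m=env.camera_model('wrist');c=-m['R'].T@m['t'];r,s=R_();print(r.as_matrix().T@(c-s['tcp_pos']))
"
```

```text
time: 9.25
tcp_pos: [0.5263, -0.1527, 0.0584]
ee_rot: [0.455, -0.54, 0.456, 0.541]
ft_force: [0.5, 0.4, -0.0]
width: 0.04
t9.25 tray [ -70.2 -201.    58.4] z-down [-0.002 -0.001 -1.   ] jaw°rel -180.3 F [ 0.5  0.4 -0. ] w 40.0 j [ 0.08  0.33 -0.48  0.   -0.76  0.09]
turn60 [-0.005 -0.    -0.002] -> shift120 [ 0.37  -0.002  0.009]
turn60 [ 2.995 -0.003  0.   ] -> shift120 [ 0.37   0.002 -0.009]
shift120 in present axes [ 0.37  -0.002  0.009]
[-0.14374224  0.00028421 -0.07566216]
```

```bash
python3 -m crank '0.2 0 0 0 0 0;0.17 0 0 0 0 0;0 0 0.1 0 0 0;0 0 0.06 0 0 0;0 0 0.04 0 0 0'; python3 -m crank '0 0 0.06 0 0 0;0 0 0.06 0 0 0;0 0 0.06 0 0 0;0 0 0.06 0 0 0;0 0 0 0 0 0'; python3 -c "
from h import *
import cv2
st()
cv2.imwrite('pics/w3.png',env.grab_frame('wrist'));cv2.imwrite('pics/s3.png',cv2.resize(env.grab_frame('side')[120:270,270:450],None,fx=4,fy=4,interpolation=2))"
```

```text
time: 9.75
tcp_pos: [0.5237, -0.1278, 0.0158]
ee_rot: [-0.456, 0.542, -0.454, -0.54]
ft_force: [-0.5, 0.1, 0.5]
width: 0.0401
time: 10.25
tcp_pos: [0.5174, -0.0996, 0.0138]
ee_rot: [-0.455, 0.541, -0.455, -0.541]
ft_force: [0.5, -0.3, 0.6]
width: 0.0399
t10.25 tray [ -69.8 -147.2   13.8] z-down [ 0.  0. -1.] jaw°rel -180.2 F [ 0.5 -0.3  0.6] w 39.9 j [ 0.18  0.37 -0.57 -0.   -0.63 -0.01]
```

View pics/w3.png

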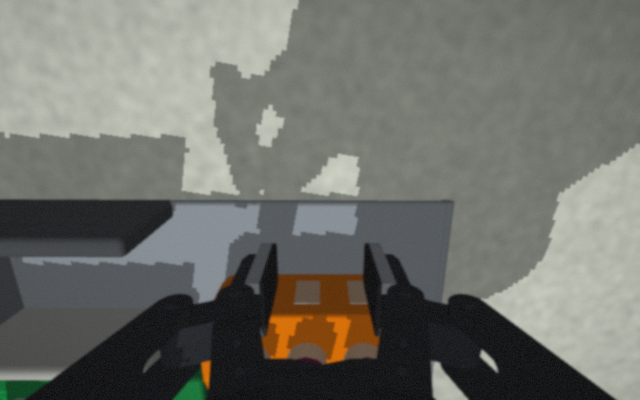

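View pics/s3.png

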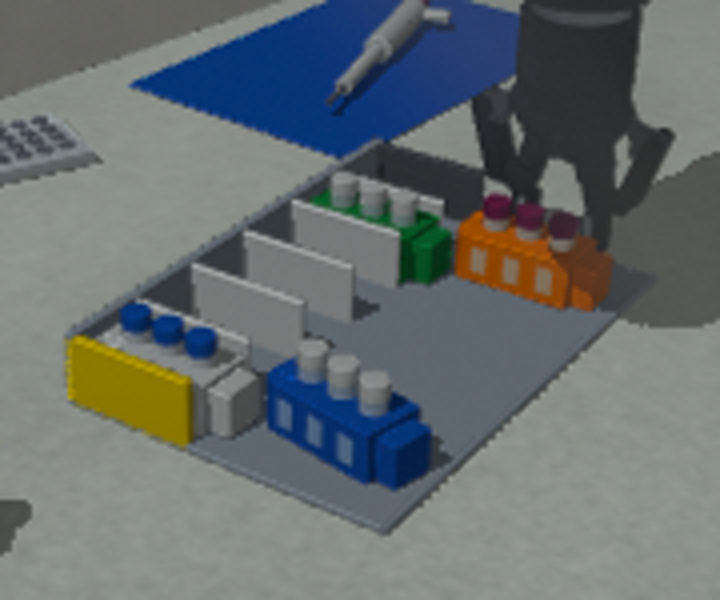

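```bash
python3 - <<'E'
from h import *
o=np.array([270,120.])
# cap tops in s3 (scale 4): centers of top faces
for nm,c in dict(orange=[(499,202),(531,213),(564,222)],green=[(345,181),(374,190),(405,199)],blue=[(314,348),(344,362),(377,380)],white=[(137,310),(168,324),(201,335)]).items():
    w=np.array([ray("side",np.array(q)/4+o,.060) for q in c]); t=Ti(P,w)[:,:2]*1e3
    print(nm,np.round(t,1).tolist())
# predicted corners: tray floor etc
def pp(x,y,z): return np.round((proj("side",T(P,[x/1e3,y/1e3,z/1e3]))[0]-o)*4)
print(pp(-130,173,6),pp(-130,-173,6),pp(-15,-69,36),pp(-15,-69,6))
for x in(-25,-20,-15): print(x,pp(x,-136+22-10,6),pp(x,-136+22-10,40))
E
python3 - <<'E'
import cv2
from h import env
a=cv2.imread('pics/s3.png')[160:330,280:660]
cv2.imwrite('pics/s3b.png',cv2.resize(a,None,fx=2,fy=2))
E
```

```text
orange [[-45.5, -107.3], [-70.0, -104.8], [-93.3, -105.4]]
green [[54.7, -76.3], [31.3, -75.7], [7.4, -75.8]]
blue [[-48.3, 117.3], [-70.2, 120.2], [-95.1, 125.6]]
white [[60.5, 141.3], [35.6, 143.6], [12.5, 142.6]]
[382. 525.] [651. 270.] [427. 244.] [425. 284.]
-25 [478. 256.] [482. 212.]
-20 [472. 254.] [475. 210.]
-15 [465. 252.] [469. 208.]
```

View pics/s3b.png

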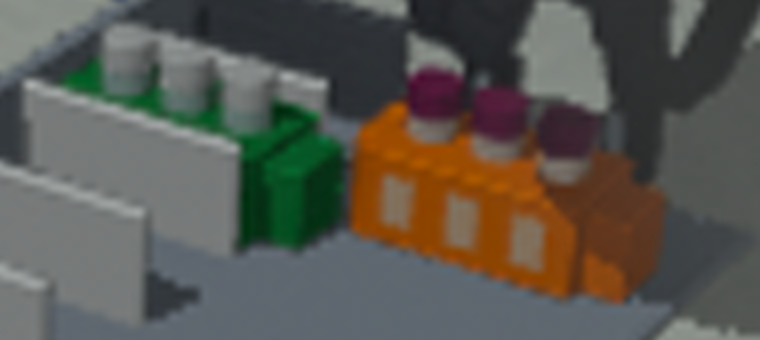

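```bash
python3 -m crank '0 0 -0.1 0 0 0;0 0 -0.15 0 0 0;-0.35 0 0 0 0 0;-0.4 0 0 0 0 0;0 0 0 0 0 0' 0; python3 -c "
from h import *
st();plan(-12,-114,75,180)"
```

```text
time: 10.85
tcp_pos: [0.5266, -0.1312, 0.1097]
ee_rot: [-0.457, 0.544, -0.453, -0.538]
ft_force: [0.7, 0.1, -0.4]
width: 0.0001
t10.85 tray [ -66.3 -179.9  109.7] z-down [ 0.01 -0.   -1.  ] jaw°rel -180.2 F [ 0.7  0.1 -0.4] w 0.1 j [ 0.12  0.25 -0.45  0.   -0.86  0.05]
turn60 [-0.004 -0.002  0.009] -> shift120 [ 0.289 -0.452  0.549]
turn60 [2.996 0.014 0.003] -> shift120 [ 0.289  0.452 -0.549]
shift120 in present axes [ 0.292 -0.447  0.552]
```

```bash
python3 -m crank '0 -0.25 0.3 0 0 0;0 -0.2 0.25 0 0 0;0 0 0 0 0 0;0 0 0 0 0 0'; python3 -c "
from h import *
st();plan(-12,-114,75,180)
import cv2
cv2.imwrite('pics/w4.png',env.grab_frame('wrist'));cv2.imwrite('pics/s4.png',cv2.resize(env.grab_frame('side')[120:270,270:450],None,fx=4,fy=4,interpolation=2))"
```

```text
time: 11.25
tcp_pos: [0.5647, -0.0558, 0.1033]
ee_rot: [0.455, -0.541, 0.455, 0.541]
ft_force: [-0.4, -1.2, -0.3]
width: -0.0002
t11.25 tray [ -15.6 -112.3  103.3] z-down [-0.001 -0.    -1.   ] jaw°rel -180.2 F [-0.4 -1.2 -0.3] w -0.2 j [ 0.25  0.3  -0.39 -0.   -0.88 -0.07]
turn60 [-0.003  0.    -0.001] -> shift120 [ 0.236 -0.03  -0.014]
turn60 [ 2.997e+00 -1.000e-03 -0.000e+00] -> shift120 [0.236 0.03  0.014]
shift120 in present axes [ 0.236 -0.03  -0.014]
```

View pics/w4.png

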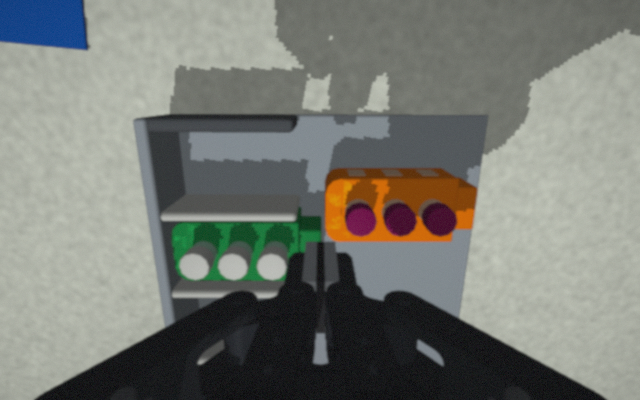

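View pics/s4.png

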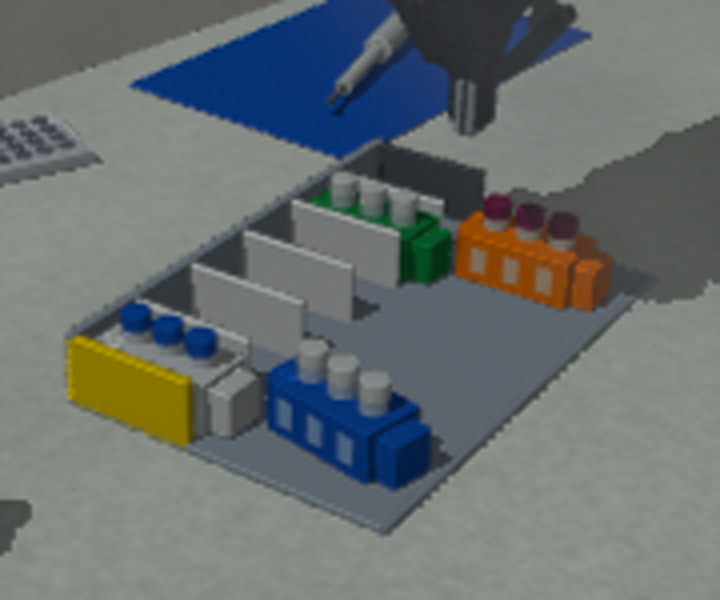

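```bash
python3 - <<'E'
from h import *
for nm,q,z in[("o1",(361,219),.06),("o2",(400,219),.06),("o3",(439,219),.06),("o1front",(345,219),.057),("g1",(195,267),.06),("g2",(233,267),.06),("g3",(272,267),.06),("nose",(326,200),.04),("gtab",(322,229),.036)]:
    print(nm,np.round(Ti(P,ray("wrist",q,z))[0]*1e3,1))
E
```

```text
o1 [ -40.9 -117.3   60. ]
o2 [ -64.1 -117.2   60. ]
o3 [ -87.3 -117.1   60. ]
o1front [ -31.6 -116.2   57. ]
g1 [ 61.4 -86.   60. ]
g2 [ 37.8 -85.9  60. ]
g3 [ 13.5 -85.7  60. ]
nose [ -20.5 -123.    40. ]
gtab [ -17.8 -101.1   36. ]
```

```bash
python3 -m crank '0.1 -0.045 -0.04 0 0 0;0.2 0 0 0 0 0;0.12 0 0 0 0 0;0 0 0 0 0 0;0 0 0 0 0 0'; python3 -c "
from h import *
st()"; python3 -m crank '0 0.02 0 0 0 0;0 0.02 0 0 0 0';python3 -m crank '0 0.02 0 0 0 0;0 0.02 0 0 0 0';python3 -m crank '0 0.02 0 0 0 0;0 0 0 0 0 0'; python3 -c "
from h import *
st();import cv2
cv2.imwrite('pics/w5.png',env.grab_frame('wrist'))"
```

```text
time: 11.85
tcp_pos: [0.5706, -0.0605, 0.0529]
ee_rot: [0.455, -0.541, 0.456, 0.541]
ft_force: [0.3, -0.6, 0.6]
width: 0.0003
t11.85 tray [ -10.6 -117.9   52.9] z-down [-0.001 -0.    -1.   ] jaw°rel -180.3 F [ 0.3 -0.6  0.6] w 0.3 j [ 0.24  0.37 -0.43  0.   -0.77 -0.07]
time: 12.05
tcp_pos: [0.5663, -0.0606, 0.0541]
ee_rot: [-0.456, 0.541, -0.455, -0.541]
ft_force: [0.0, -1.3, 0.5]
width: -0.0003
time: 12.25
tcp_pos: [0.5611, -0.0612, 0.0538]
ee_rot: [-0.456, 0.541, -0.455, -0.541]
ft_force: [-0.9, 0.2, -0.4]
width: -0.0001
time: 12.45
tcp_pos: [0.5585, -0.0617, 0.0536]
ee_rot: [-0.455, 0.541, -0.455, -0.541]
ft_force: [-1.6, -0.2, 1.6]
width: 0.0001
t12.45 tray [ -22.7 -117.1   53.6] z-down [ 0.  0. -1.] jaw°rel -180.2 F [-1.6 -0.2  1.6] w 0.1 j [ 0.24  0.35 -0.46 -0.   -0.76 -0.07]
```

View pics/w5.png

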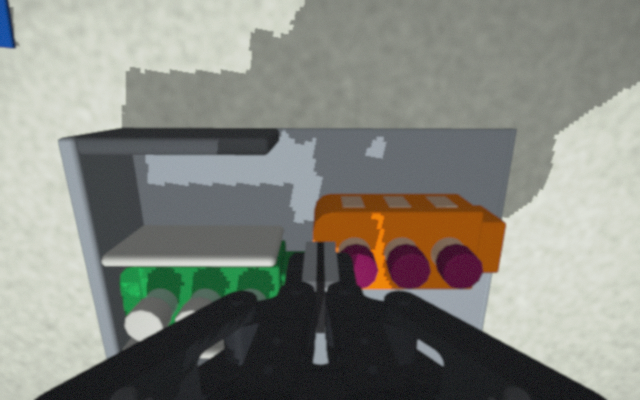

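```bash
python3 - <<'E'
from h import *
for q in[(406,262),(459,263)]: print(np.round(Ti(P,ray("wrist",q,.06))[0]*1e3,1))
E
python3 -m crank '0 0.02 0 0 0 0;0 0.02 0 0 0 0';python3 -m crank '0 0.02 0 0 0 0;0 0.01 0 0 0 0';python3 -m crank '0 0 0 0 0 0'; python3 -c "
from h import *
st();import cv2
cv2.imwrite('pics/w6.png',env.grab_frame('wrist'))"
```

```text
[ -61.9 -119.4   60. ]
[ -86.  -118.8   60. ]
time: 12.7
tcp_pos: [0.5549, -0.0623, 0.0536]
ee_rot: [-0.456, 0.541, -0.455, -0.541]
ft_force: [2.3, -0.9, 1.4]
width: -0.0002
time: 12.9
tcp_pos: [0.551, -0.063, 0.0536]
ee_rot: [-0.456, 0.541, -0.455, -0.541]
ft_force: [3.1, 0.3, 1.0]
width: 0.0001
time: 13.0
tcp_pos: [0.5508, -0.0631, 0.0536]
ee_rot: [-0.456, 0.541, -0.455, -0.541]
ft_force: [2.6, 0.7, 3.4]
width: 0.0004
t13.00 tray [ -30.5 -117.1   53.6] z-down [ 0.001  0.    -1.   ] jaw°rel -180.2 F [2.6 0.7 3.4] w 0.4 j [ 0.24  0.34 -0.47  0.   -0.75 -0.07]
```

View pics/w6.png

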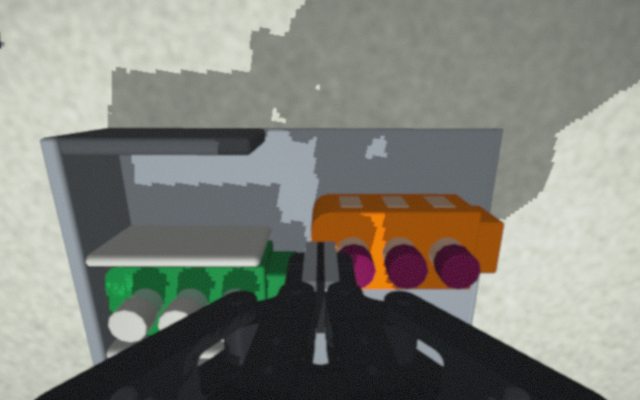

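```bash
python3 -m crank '0 -0.06 0 0 0 0;-0.35 0 0 0 0 0;-0.1 0.2 -0.3 0 0 0;0 0.2 -0.35 0 0 0;0 0 0 0 0 0' 40; python3 -c "
from h import *
st();plan(-76,-190,16,180);import cv2
cv2.imwrite('pics/w7.png',env.grab_frame('wrist'))"
```

```text
time: 13.55
tcp_pos: [0.5207, -0.1502, 0.1072]
ee_rot: [0.456, -0.539, 0.457, 0.541]
ft_force: [0.3, -0.6, 0.4]
width: 0.0401
t13.55 tray [ -75.4 -197.6  107.2] z-down [-0.002  0.    -1.   ] jaw°rel -180.5 F [ 0.3 -0.6  0.4] w 40.1 j [ 0.08  0.26 -0.44 -0.   -0.87  0.09]
turn60 [-0.008  0.001 -0.002] -> shift120 [0.76  0.005 0.063]
turn60 [ 2.992e+00 -3.000e-03 -1.000e-03] -> shift120 [ 0.76  -0.005 -0.063]
shift120 in present axes [0.76  0.004 0.063]
```

View pics/w7.png

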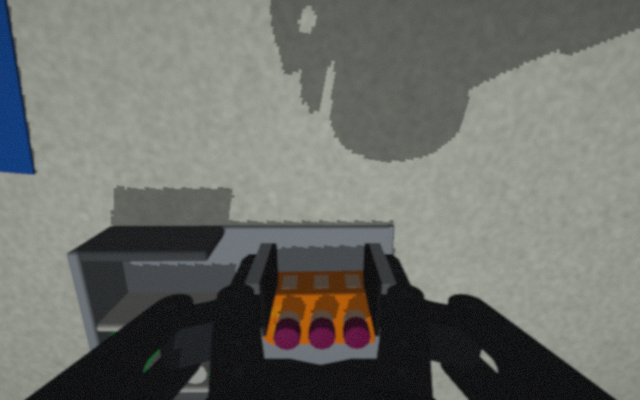

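```bash
python3 -m crank '0.35 0 0 0 0 0;0.3 0 0 0 0 0;0.12 0 0.05 0 0 0;0 0 0.15 0 0 0;0 0 0.1 0 0 0'; python3 -m crank '0 0 0.05 0 0 0;0 0 0.06 0 0 0;0 0 0.06 0 0 0;0 0 0.06 0 0 0;0 0 0.06 0 0 0';python3 -m crank '0 0 0.06 0 0 0;0 0 0.06 0 0 0;0 0 0.05 0 0 0;0 0 0.03 0 0 0;0 0 0 0 0 0'; python3 -c "
from h import *
st();import cv2
cv2.imwrite('pics/s8.png',cv2.resize(env.grab_frame('side')[120:270,270:450],None,fx=4,fy=4,interpolation=2))"
```

```text
time: 14.1
tcp_pos: [0.5165, -0.1104, 0.0136]
ee_rot: [0.455, -0.54, 0.456, 0.542]
ft_force: [0.7, 0.5, 0.5]
width: 0.0398
time: 14.6
tcp_pos: [0.5117, -0.0768, 0.0153]
ee_rot: [-0.456, 0.541, -0.455, -0.541]
ft_force: [0.3, -1.9, 1.6]
width: 0.04
time: 15.1
tcp_pos: [0.5073, -0.0529, 0.0148]
ee_rot: [0.455, -0.541, 0.455, 0.541]
ft_force: [-0.4, 0.7, -0.8]
width: 0.0404
t15.10 tray [-71.5 -99.5  14.8] z-down [-0.  0. -1.] jaw°rel -180.2 F [-0.4  0.7 -0.8] w 40.4 j [ 0.28  0.34 -0.61 -0.   -0.62 -0.11]
```

View pics/s8.png

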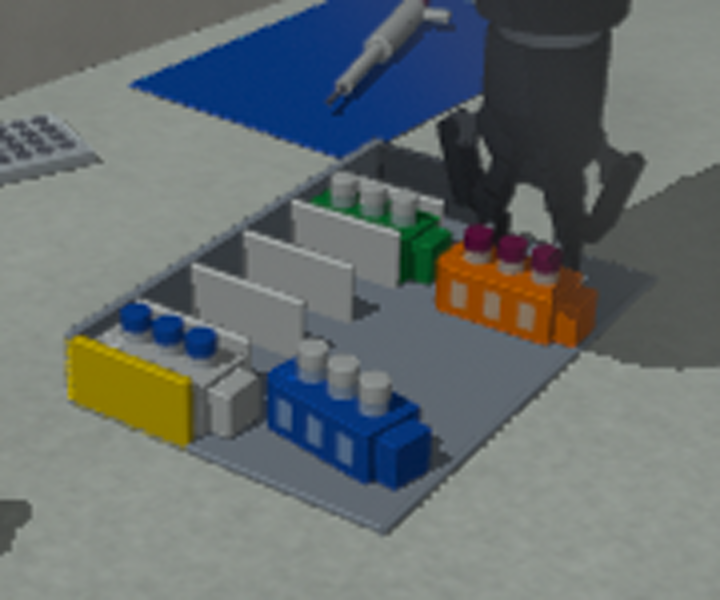

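```bash
python3 -m crank '0 0.005 0.04 0 0 0;0 0.005 0.06 0 0 0;0 0.005 0.06 0 0 0;0 0.005 0.06 0 0 0;0 0.005 0.06 0 0 0';python3 -m crank '0 0.003 0.06 0 0 0;0 0.003 0.06 0 0 0;0 0.003 0.06 0 0 0;0 0 0.06 0 0 0;0 0 0.05 0 0 0';python3 -m crank '0 0 0.05 0 0 0;0 0 0.03 0 0 0;0 0 0 0 0 0'; python3 -c "
from h import *
st();import cv2
cv2.imwrite('pics/s9.png',cv2.resize(env.grab_frame('side')[120:270,270:450],None,fx=4,fy=4,interpolation=2))"
```

```text
time: 15.65
tcp_pos: [0.4985, -0.0202, 0.0149]
ee_rot: [0.455, -0.541, 0.455, 0.541]
ft_force: [0.9, -0.4, -0.6]
width: 0.0399
time: 16.15
tcp_pos: [0.4917, 0.0138, 0.015]
ee_rot: [0.455, -0.541, 0.455, 0.541]
ft_force: [0.0, -1.1, -0.7]
width: 0.04
time: 16.45
tcp_pos: [0.4903, 0.0232, 0.015]
ee_rot: [-0.455, 0.541, -0.455, -0.541]
ft_force: [-0.4, 0.3, -0.4]
width: 0.04
t16.45 tray [-75.1 -21.6  15. ] z-down [ 0.  0. -1.] jaw°rel -180.2 F [-0.4  0.3 -0.4] w 40.0 j [ 0.45  0.32 -0.65 -0.   -0.6  -0.28]
```

View pics/s9.png

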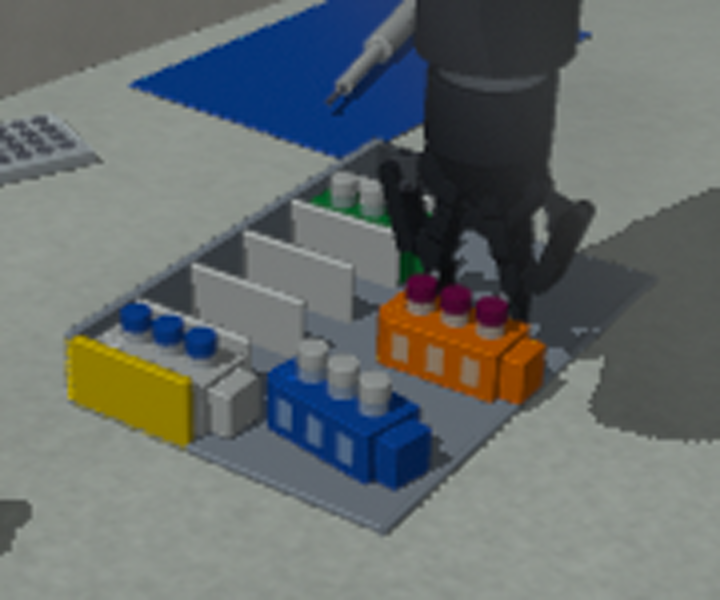

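```bash
python3 - <<'E'
from h import *
o=np.array([270,120.])
for q in [(423,284),(457,294),(492,305)]: print(np.round(Ti(P,ray("side",np.array(q)/4+o,.06))[0]*1e3,1))
E
```

```text
[-60.9  17.5  60. ]
[-83.6  16.5  60. ]
[-106.9   16.3   60. ]
```

```bash
python3 -m crank '0 0 0.03 0 0 0;0 0 0.05 0 0 0;0 0 0.04 0 0 0;0 0 0.017 0 0 0;0 0 0 0 0 0';python3 -c "
from h import *
st()"
python3 -m crank '0 0 -0.1 0 0 0;0 0 -0.2 0 0 0;-0.35 0 0 0 0 0;-0.35 0 0 0 0 0;-0.2 0 0 0 0 0' 4;python3 -c "
from h import *
import cv2
st();plan(-150,28,100,90)
cv2.imwrite('pics/w10.png',env.grab_frame('wrist'))
cv2.imwrite('pics/s10.png',cv2.resize(env.grab_frame('side')[120:270,270:450],None,fx=4,fy=4,interpolation=2))"
```

```text
time: 17.0
tcp_pos: [0.4874, 0.0393, 0.015]
ee_rot: [-0.455, 0.541, -0.455, -0.541]
ft_force: [0.4, 0.8, 0.1]
width: 0.0399
t17.00 tray [-75.1  -5.2  15. ] z-down [ 0.  0. -1.] jaw°rel -180.2 F [0.4 0.8 0.1] w 39.9 j [ 0.48  0.32 -0.65 -0.   -0.6  -0.31]
time: 17.5
tcp_pos: [0.4946, 0.0028, 0.1259]
ee_rot: [-0.456, 0.541, -0.455, -0.54]
ft_force: [0.4, 0.4, -0.1]
width: 0.004
t17.50 tray [-74.3 -42.4 125.9] z-down [ 0.003  0.001 -1.   ] jaw°rel -180.3 F [ 0.4  0.4 -0.1] w 4.0 j [ 0.4   0.16 -0.53  0.   -0.88 -0.23]
turn60 [1.496 0.002 0.002] -> shift120 [ 0.215  0.587 -0.63 ]
turn60 [-1.504 -0.002  0.002] -> shift120 [ 0.215 -0.587  0.63 ]
shift120 in present axes [0.214 0.634 0.584]
```

View pics/s10.png

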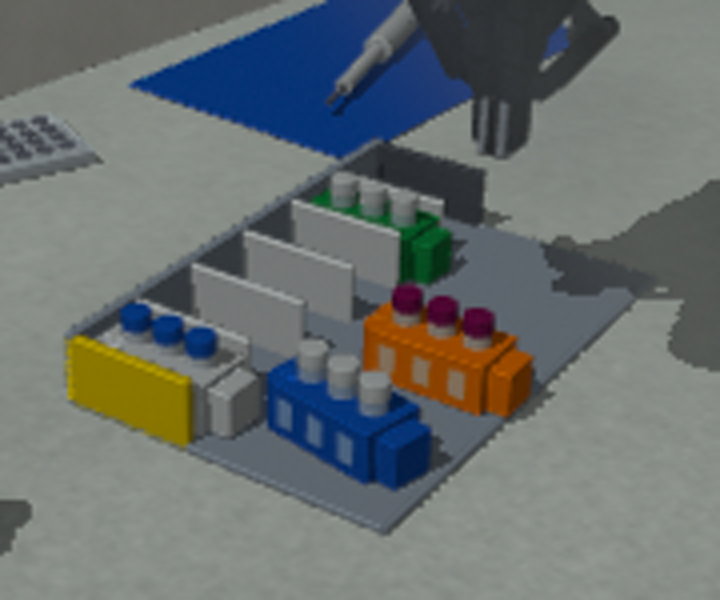

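View pics/w10.png

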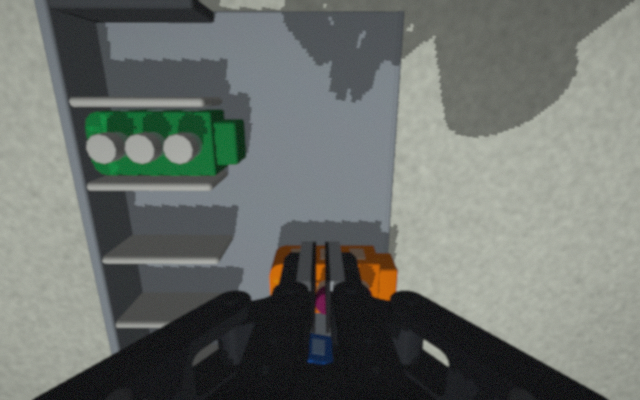

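```bash
python3 -m crank '0 0.3 0.15 0 0 0;0 0.33 0.15 0 0 0;0 0 0.15 0.136 0 0;0 0 0.08 0.136 0 0;0 0 0 0.136 0 0';python3 -m crank '0 0 0 0.136 0 0;0 0 0 0.136 0 0;0 0 0 0.136 0 0;0 0 0 0.136 0 0;0 0 0 0.136 0 0';python3 -m crank '0 0 0 0.136 0 0;0 0 0 0.136 0 0;0 0 0 0.136 0 0;0 0 0 0 0 0;0 0 0 0 0 0';python3 -c "
from h import *
import cv2
st();plan(-152,28,20,90)
cv2.imwrite('pics/w11.png',env.grab_frame('wrist'))
cv2.imwrite('pics/t11.png',cv2.resize(env.grab_frame('top')[130:290,230:450],None,fx=3.5,fy=3.5,interpolation=2))"
```

```text
time: 18.1
tcp_pos: [0.4093, 0.0538, 0.1228]
ee_rot: [0.561, -0.431, 0.561, 0.431]
ft_force: [-0.1, -0.1, 0.0]
width: 0.0041
time: 18.6
tcp_pos: [0.4092, 0.0527, 0.1223]
ee_rot: [0.676, -0.208, 0.676, 0.208]
ft_force: [-1.6, 0.1, -0.3]
width: 0.0042
time: 19.1
tcp_pos: [0.4094, 0.0529, 0.1226]
ee_rot: [0.704, -0.063, 0.704, 0.063]
ft_force: [-0.7, -0.8, 0.8]
width: 0.004
t19.10 tray [-149.6   21.8  122.6] z-down [-0.001 -0.    -1.   ] jaw°rel 90.2 F [-0.7 -0.8  0.8] w 4.0 j [ 0.61  0.03 -0.69 -0.   -0.86 -2.  ]
turn60 [ 0.004 -0.001  0.   ] -> shift120 [ 0.855  0.052 -0.02 ]
turn60 [-2.996e+00 -0.000e+00 -1.000e-03] -> shift120 [ 0.855 -0.052  0.02 ]
shift120 in present axes [ 0.855  0.052 -0.02 ]
```

View pics/t11.png

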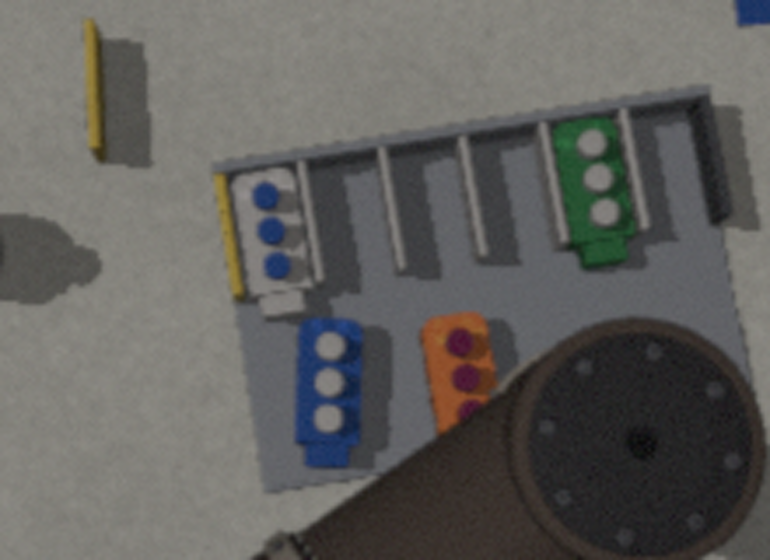

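View pics/w11.png

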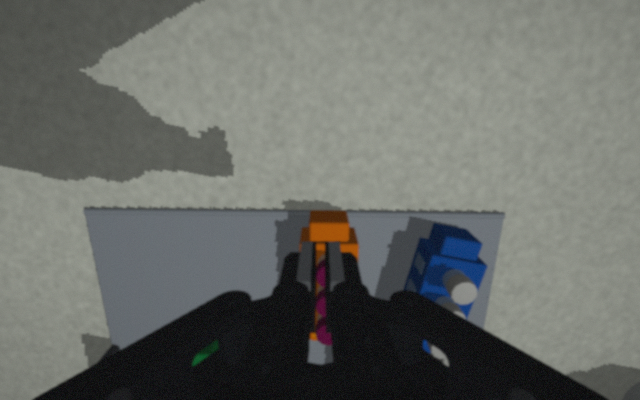

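```bash
python3 - <<'E'
from h import *
for q in [(460,341),(467,377),(272,231),(265,195),(598,178),(605,212)]: print(q,np.round(Ti(P,ray("top",np.array(q)/3.5+[230,130],.06))[0]*1e3,1))
for q in [(311,212),(349,212),(310,238),(357,240)]: print(q,np.round(Ti(P,ray("wrist",q,.036))[0]*1e3,1))
E
```

```text
(460, 341) [-53.8  27.6  60. ]
(467, 377) [-78.2  27.3  60. ]
(272, 231) [ 40.2 138.7  60. ]
(265, 195) [ 65.3 139.3  60. ]
(598, 178) [ 39.4 -84.1  60. ]
(605, 212) [ 15.7 -84.3  60. ]
(311, 212) [-141.8   14.1   36. ]
(349, 212) [-141.9   41.8   36. ]
(310, 238) [-121.3   13.3   36. ]
(357, 240) [-119.7   48.4   36. ]
```

```bash
python3 -m crank '0 0.05 -0.12 0 0 0;0.1 0 0 0 0 0;0 0 0 0 0 0;0 0 0 0 0 0';python3 -c "
from h import *
st();plan(-163,27.5,20,90)
"
```

```text
time: 19.6
tcp_pos: [0.3944, 0.0567, 0.1111]
ee_rot: [0.704, -0.063, 0.704, 0.062]
ft_force: [0.1, 0.1, -0.9]
width: 0.0039
t19.60 tray [-163.6   28.1  111.1] z-down [-0. -0. -1.] jaw°rel 90.1 F [ 0.1  0.1 -0.9] w 3.9 j [ 0.65  0.02 -0.73  0.   -0.82 -2.04]
turn60 [ 0.002 -0.     0.   ] -> shift120 [ 0.759 -0.005  0.005]
turn60 [-2.998 -0.    -0.   ] -> shift120 [ 0.759  0.005 -0.005]
shift120 in present axes [ 0.759 -0.005  0.005]
```

```bash
python3 -m crank '0.3 0 0 0 0 0;0.3 0 0 0 0 0;0.14 0 0 0 0 0;0 0 0 0 0 0;0 0 0 0 0 0';python3 -c "
from h import *
st();import cv2
cv2.imwrite('pics/w12.png',env.grab_frame('wrist'))
cv2.imwrite('pics/s12.png',cv2.resize(env.grab_frame('side')[120:270,270:450],None,fx=4,fy=4,interpolation=2))
"
```

```text
time: 20.1
tcp_pos: [0.3949, 0.0569, 0.0226]
ee_rot: [0.704, -0.062, 0.704, 0.062]
ft_force: [0.5, 0.7, 1.0]
width: 0.0039
t20.10 tray [-163.1   28.2   22.6] z-down [-0. -0. -1.] jaw°rel 90.0 F [0.5 0.7 1. ] w 3.9 j [ 0.64  0.18 -0.84  0.   -0.55 -2.04]
```

View pics/w12.png

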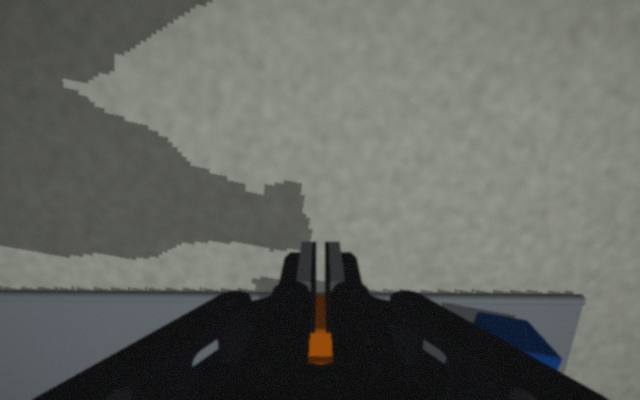

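View pics/s12.png

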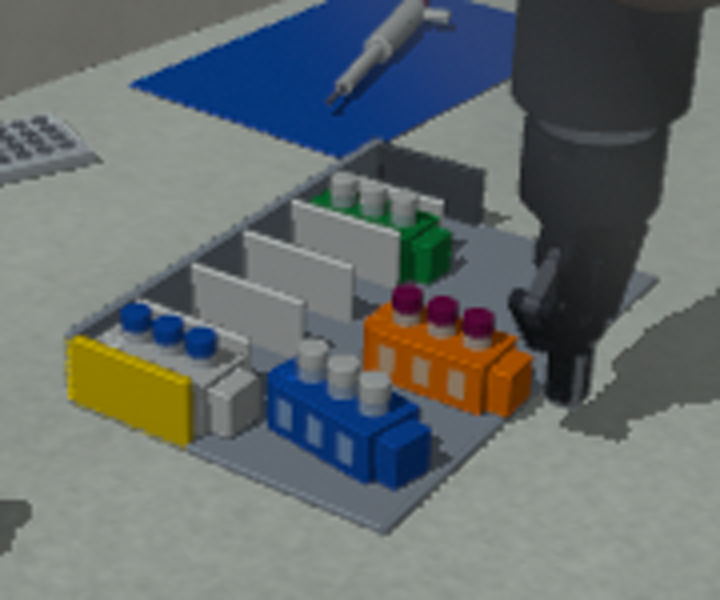

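```bash
python3 -m crank '0 -0.003 0.06 0 0 0;0 0 0.06 0 0 0;0 0 0.06 0 0 0;0 0 0.06 0 0 0;0 0 0.06 0 0 0';python3 -m crank '0 0 0.06 0 0 0;0 0 0.05 0 0 0;0 0 0.03 0 0 0;0 0 0 0 0 0';python3 -c "
from h import *
st();import cv2
cv2.imwrite('pics/t13.png',cv2.resize(env.grab_frame('top')[130:290,230:450],None,fx=3.5,fy=3.5,interpolation=2))
cv2.imwrite('pics/s13.png',cv2.resize(env.grab_frame('side')[120:270,270:450],None,fx=4,fy=4,interpolation=2))
"
```

```text
time: 20.7
tcp_pos: [0.4302, 0.0625, 0.0221]
ee_rot: [0.704, -0.062, 0.705, 0.062]
ft_force: [-2.5, -0.6, 2.5]
width: 0.0042
time: 21.1
tcp_pos: [0.4472, 0.0659, 0.0221]
ee_rot: [0.705, -0.062, 0.704, 0.062]
ft_force: [0.9, -0.2, 0.3]
width: 0.0041
t21.10 tray [-110.    28.    22.1] z-down [ 0.001  0.    -1.   ] jaw°rel 90.0 F [ 0.9 -0.2  0.3] w 4.1 j [ 0.58  0.25 -0.73  0.   -0.59 -1.98]
```

View pics/t13.png

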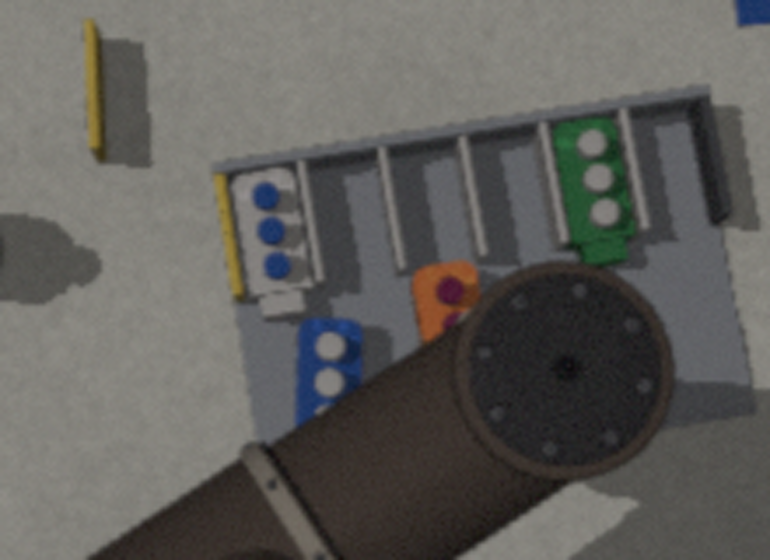

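View pics/s13.png

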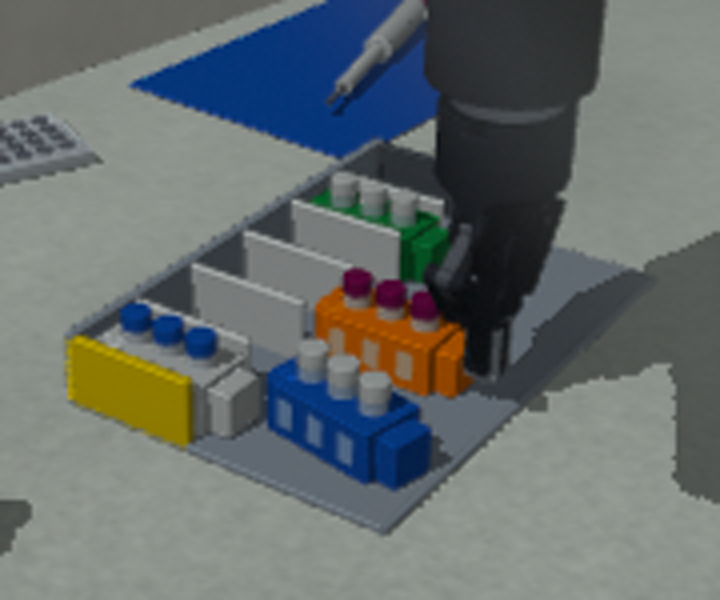

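```bash
python3 -c "
from h import *
print(Ti(P,ray('top',np.array((450,290))/3.5+[230,130],.06))[0]*1e3)"
python3 -m crank '0 0 0.04 0 0 0;0 0 0.06 0 0 0;0 0 0.06 0 0 0;0 0 0.06 0 0 0;0 0 0.06 0 0 0';python3 -m crank '0 0 0.06 0 0 0;0 0 0.06 0 0 0;0 0 0.06 0 0 0;0 0 0.06 0 0 0;0 0 0 0 0 0';python3 -c "
from h import *
st()"
```

```text
[-19.02455832  27.9775145   60.        ]
time: 21.7
tcp_pos: [0.4799, 0.0714, 0.0221]
ee_rot: [0.704, -0.062, 0.705, 0.062]
ft_force: [-2.8, -1.2, 2.7]
width: 0.0043
time: 22.2
tcp_pos: [0.5093, 0.0769, 0.0222]
ee_rot: [0.705, -0.062, 0.704, 0.062]
ft_force: [-1.0, 0.1, 0.3]
width: 0.0039
t22.20 tray [-47.   28.   22.2] z-down [ 0.001  0.    -1.   ] jaw°rel 90.0 F [-1.   0.1  0.3] w 3.9 j [ 0.53  0.34 -0.59  0.   -0.64 -1.93]
```

```bash
python3 -m crank '0 0 0.04 0 0 0;0 0 0.04 0 0 0;0 0 0.03 0 0 0';python3 -m crank '0 0 0.02 0 0 0';python3 -m crank '0 0 0.02 0 0 0';python3 -m crank '0 0 0.015 0 0 0'; python3 -m crank '0 0 0.01 0 0 0'
```

```text
time: 22.5
tcp_pos: [0.5212, 0.0789, 0.0221]
ee_rot: [0.704, -0.062, 0.704, 0.062]
ft_force: [-0.3, -0.4, -0.4]
width: 0.0042
time: 22.6
tcp_pos: [0.5235, 0.0792, 0.0222]
ee_rot: [0.704, -0.062, 0.704, 0.062]
ft_force: [-1.8, -0.4, 1.2]
width: 0.0041
time: 22.7
tcp_pos: [0.5254, 0.0794, 0.0221]
ee_rot: [0.704, -0.062, 0.705, 0.062]
ft_force: [-2.0, -0.8, 1.5]
width: 0.0039
time: 22.8
tcp_pos: [0.5275, 0.0799, 0.0221]
ee_rot: [0.704, -0.062, 0.704, 0.062]
ft_force: [-0.2, 0.6, -0.7]
width: 0.004
time: 22.9
tcp_pos: [0.5287, 0.0802, 0.0221]
ee_rot: [0.704, -0.062, 0.704, 0.062]
ft_force: [-1.6, -0.0, 0.7]
width: 0.0038
```

```bash
for i in 1; do python3 -m crank '0 0 0.012 0 0 0';python3 -m crank '0 0 0.012 0 0 0';python3 -m crank '0 0 0.012 0 0 0'; done | grep -E "tcp|force"; python3 -c "
from h import *
st()"
```

```text
tcp_pos: [0.5299, 0.0803, 0.0221]
ft_force: [-1.1, -0.3, 0.4]
tcp_pos: [0.5307, 0.0804, 0.022]
ft_force: [-6.8, 0.9, 5.6]
tcp_pos: [0.5308, 0.0802, 0.0218]
ft_force: [-11.7, 1.7, 8.1]
t23.20 tray [-25.3  27.6  21.8] z-down [-0.004 -0.001 -1.   ] jaw°rel 90.0 F [-11.7   1.7   8.1] w 4.1 j [ 0.51  0.37 -0.54 -0.   -0.67 -1.91]
```

```bash
python3 -m crank '0 0 0.01 0 0 0;0 0 0 0 0 0';python3 -m crank '0 0 -0.05 0 0 0;0 0 -0.15 0 0 0;0 0 -0.25 0 0 0;-0.3 0 -0.2 0 0 0;-0.4 0 0 0 0 0';python3 -m crank '-0.4 -0.1 0 0 0 0;0 -0.4 0 0 0 0;0 -0.4 0 0 0 0;0 -0.4 0 0 0 0;0 -0.4 0 0 0 0';python3 -m crank '0 -0.4 0 0 0 0;0 -0.3 0 0 0 0;0 0 0 0 0 0;0 0 0 0 0 0';python3 -c "
from h import *
st();import cv2
cv2.imwrite('pics/t14.png',cv2.resize(env.grab_frame('top')[130:290,180:450],None,fx=2.9,fy=2.9,interpolation=2))
cv2.imwrite('pics/s14.png',cv2.resize(env.grab_frame('side')[120:270,270:450],None,fx=4,fy=4,interpolation=2))
"
```

```text
time: 23.4
tcp_pos: [0.5308, 0.08, 0.0216]
ee_rot: [0.702, -0.062, 0.706, 0.061]
ft_force: [-10.9, 0.9, 7.8]
width: 0.0041
time: 23.9
tcp_pos: [0.453, 0.0658, 0.105]
ee_rot: [0.702, -0.063, 0.706, 0.061]
ft_force: [2.7, 1.7, 0.9]
width: 0.0041
time: 24.4
tcp_pos: [0.4936, -0.1351, 0.155]
ee_rot: [0.705, -0.062, 0.703, 0.062]
ft_force: [1.7, 0.3, -0.5]
width: 0.0041
time: 24.8
tcp_pos: [0.5075, -0.217, 0.1539]
ee_rot: [0.705, -0.061, 0.704, 0.061]
ft_force: [0.6, 0.5, -0.1]
width: 0.004
t24.80 tray [-100.  -261.1  153.9] z-down [ 0. -0. -1.] jaw°rel 89.9 F [ 0.6  0.5 -0.1] w 4.0 j [-0.05  0.22 -0.37  0.   -0.98 -1.35]
```

View pics/t14.png

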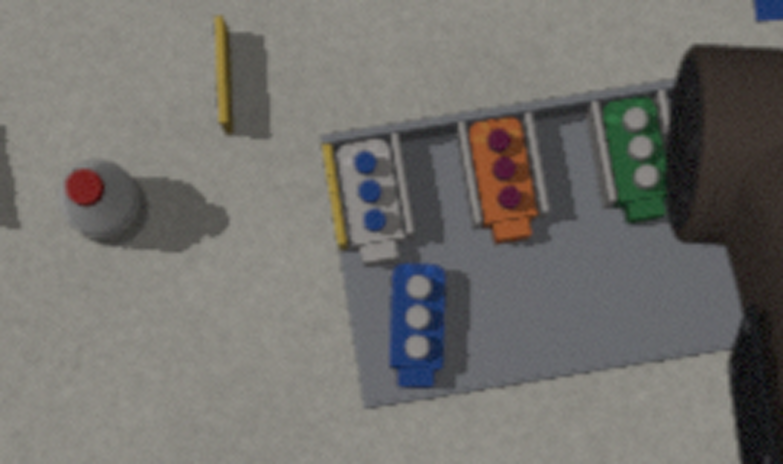

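View pics/s14.png

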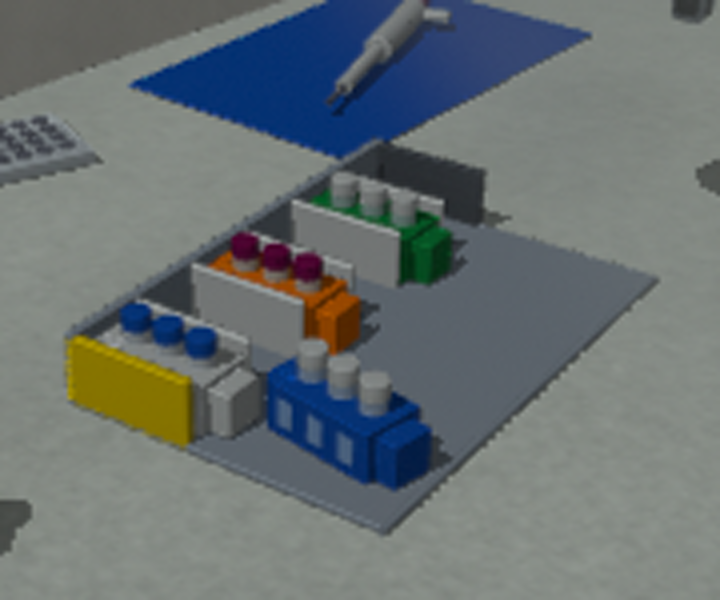

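```bash
python3 - <<'E'
from h import *
for n,q in [("o1",(499,140)),("o2",(505,169)),("o3",(511,198)),("w2",(369,191)),("g2",(641,147)),("b2",(418,317))]: print(n,np.round(Ti(P,ray("top",np.array(q)/2.9+[180,130],.06))[0]*1e3,1))
print(env.close_job())
E
```

```text
o1 [64.7 28.4 60. ]
o2 [40.2 27.8 60. ]
o3 [15.9 27.3 60. ]
w2 [ 40.7 139.7  60. ]
g2 [ 39.7 -84.6  60. ]
b2 [-66.7 117.9  60. ]
the job is handed in; nothing more can be done
None
```

The orange carrier is home in the third lane from the yellow end, and the job is handed in at about 25 s of the 56 s allowed.

- **Count:** I touched the tops of the yellow end wall (left end), divider 1 and divider 2, in that order. Each gave a clear contact of about 20 N at 48 mm height.
- **Slide across the shelf:** I pushed the carrier sideways on its right side with both fingers. Partway, its nose was only about 3 mm short of the green carrier's tab. I stopped and pushed it back about 7 mm with a fingertip against its front vial, so that push was not on the body or tab. Then I slid it on until it stood in front of lane 3.
- **Push home:** I pushed it in by the tab until the force jumped from about 2 N to about 12 N. The fingertip was then within 1 mm of where the rear stop should be felt.

Last checks with the top camera:

| Carrier | Middle cap, tray frame x, y (mm) | Comparison |
|---|---|---|
| Orange | (40.2, 27.8) | same depth as the two carriers already home |
| White | (40.7, 139.7) | first measured at (40.5, 139.1) |
| Green | (39.7, -84.6) | first measured at (39.7, -84.8) |
| Blue | (-66.7, 117.9) | first measured at (-65.7, 117.3) |

White, green and blue are all within about 1 mm of where they started, which is within measuring error. The bottle is upright; I only judged its position by eye. The arm was clear of everything at hand-in. No check failed. The side camera alone reads up to about 8 mm off in position, so I relied on the top camera.

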